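# Reverse the ratchet and back off the instrument's transport bolt

## Task

The ratchet on the laser module's transport bolt is set to tighten: nudge its orange direction lever fully over to the other side, then work the handle back and forth between its two posts until the bolt is loosened (counter-clockwise from above) by at least 45 degrees. Never tighten the bolt, meet the posts gently without ramming them, leave the loose things around alone, and let go at the end with the lever still set to loosen.

Things in the scene. Friction and masses are not known exactly. Their poses are not given: they have to be found in the camera images.
- axis (a point): Point on the vertical axis on which bolt, ratchet and direction lever turn, 60 mm above the table, 1 mm above the ratchet's round steel head (72 mm across). Its y axis is where the arm lies when joint ratchet is 0; z up. The fixed white module (200 x 250 x 30 mm in x, y, z) is centred on the axis; a housing 70 mm tall stands at y = -100 to -230 mm. The module's place varies.
- ratchet (a joint): Angle of the ratchet's arm about the axis, rad, positive counter-clockwise from above; at 0 it lies along y of point axis. Arm 16 mm wide, its top 58 mm above the table. Idling takes about 0.3 N m (2 to 5 N at the grip) and clicks over a tooth every 15 degrees; driving the bolt takes about 1.1 N m (8 N at the grip).
- grip (a point): Centre of the ratchet's upright blue grip: a round post 24 mm thick, 140 mm from the axis at the arm's end, reaching from 58 to 113 mm above the table (this point 88 mm). Fixed to the arm, turns with it.
- lever (a joint): Direction lever's angle on the head, rad, about the same axis, positive counter-clockwise; 0 = along the arm. Stops at -0.45 and 0.45. Negative: drives the bolt clockwise (tightens), idles the other way. Over 0.33: drives counter-clockwise (loosens), idles clockwise. Near 0 it drives neither way. Starts negative, stays where left, takes 3 N at the tab; over 10 N on its stop drags the ratchet along.
- lever_tip (a point): Centre of the orange upright tab at the lever's end, 30 mm from the axis, 73 mm above the table: 9 mm wide, 12 mm along the lever, 18 mm tall (64 to 82 mm above the table). y points along the lever away from the axis, x across it to its clockwise side.
- bolt (a joint): Bolt's turn, rad, positive counter-clockwise = loosened; 0 at the start = tight, 45 degrees is 0.785. Below -0.12 it is overtightened. Seen from above as the steel flange, 96 mm across, under the ratchet head, with one red radial stripe that starts on the side away from the arm.
- bolt_mark (a point): Outer end of the red stripe on the bolt's flange, 42 mm from the axis, 39 mm above the table.
- driver_grip (a point): Loose screwdriver with a red handle lying on the table; leave it alone. Point on its handle.
- lens_pot_mid (a point): Loose white pot with a grey lid, 52 mm across and 42 mm tall, standing on the table; leave it alone. Its centre.
- tray_mid (a point): Loose empty aluminium tray 110 x 80 x 25 mm; leave it alone. Its centre.
- posts (a point): Fixed point on the module, 110 mm from the axis along its y, 60 mm up: nominal middle of the swing. A rubber post (16 mm thick, top 60 mm up, 110 mm from the axis) on each side of the arm limits its swing to 0.6 rad (34 degrees) in all; true middle anywhere from -0.22 to 0.22 rad, not measured: find the posts by feel. The rubber gives about 3 mm; over 25 N on a post is ramming.

How it is judged:
On the way, in this order (a step that is already met when the one before it is completed fails the run):
1. the direction lever is fully over on the loosening side before the bolt has been turned (value of joint lever above 0.33 rad and value of joint bolt below 0.1 rad), for 0.2 s.
2. the bolt has been turned counter-clockwise by at least 45 degrees (value of joint bolt above 0.78 rad), for 0.2 s.
At the end, for the whole second after the job is handed in: the bolt stands loosened by at least 45 degrees (over 0.78 rad), the direction lever is on the loosening side (over 0.33 rad), and bolt and ratchet are at rest and released (value of joint bolt above 0.78 rad and value of joint lever above 0.33 rad and velocity of joint each of bolt, ratchet below 0.05 rad/s and velocity of joint ratchet above -0.05 rad/s); the robot touches nothing.
It fails at once if the bolt is tightened by more than 0.12 rad (value of joint bolt below -0.12 rad).
It fails at once if the ratchet is pressed against a post with more than 25 N (contact force between ratchet and stops above 25 N).
It fails at once if the screwdriver is moved by more than 30 mm (distance of driver_grip from where it was at the start of the episode above 0.03 m).
It fails at once if the pot is moved by more than 30 mm (distance of lens_pot_mid from where it was at the start of the episode above 0.03 m).
It fails at once if the tray is moved by more than 30 mm (distance of tray_mid from where it was at the start of the episode above 0.03 m).
It also fails if it takes over 67 s, if anything falls off the work surface, if the arm or the gripper's body presses on something with over 40 N, if the wrist force passes 120 N, or if a joint passes its speed limit or range.

## Robot

A 6-joint arm with a two-finger parallel gripper is mounted at the origin on the work surface. World frame = base frame: x ahead of the robot, y to its left, z up, the work surface at z = 0. Lengths are in m, angles in rad, forces in N, time in s.
With the tool pointing down it reaches from about 0.375 to 0.975 m from the base axis. Payload 3.8 kg.
Tool frame: the origin (TCP) lies on the centre line of the jaws, within the pads' length; the fingertips stand 22 mm ahead of it and the grasp point (between the pads) lies 3 mm ahead of it; z points along the fingers, x is the direction in which the jaws open and shut, and the axes are right-handed (so a half turn about z gives the same grasp; the last joint's range is limited). The gripper opens to 85 mm and grips with 20 to 120 N. Pads are 22 mm wide; open, the fingers measure 114 mm over their backs; the gripper's body (76 mm by 85 mm) begins 54 mm behind the grasp point. The pads swing forward as they close: fully open they stand 13 mm farther back than shut.
Start: joints at [1.305, 0.264, 1.604, -0, 1.274, -0.037], TCP at [0.153, 0.657, 0.253] pointing down, gripper open.
Joint ranges: [-2.63, 2.63], [-0.94, 2.18], [0.31, 2.57], [-1.31, 4.45], [0, 2.66], [-2.55, 2.55]. Speed limits (rad/s): [2.57, 2.57, 3.14, 3.14, 3.14, 3.14].

## Interface

Orientations are given as a rotation vector (axis times angle).
In Python, from workcell import bot, viewer gives the robot as it stands.
- The arm moves only by the tool move_arm, never from a script. Its argument "series" is text: rows parted by semicolons, each of 7 numbers parted by spaces: the turn, a rotation vector about the tool's x, y, z scaled (see below), then the shift along the tool's x, y, z scaled (see below), then the opening, from -1 (shut) to 1 (fully open). A call has exactly 8 rows; each row is the pose to reach, as a shift and turn from the pose commanded when the call began, along the tool's axes at that moment; what a row does not reach only later rows make up. The controller multiplies each number of a shift by 100 mm and each number of a turn by 120 degrees. A row lasts 1/10 s, in which the tool goes at most 50 mm and 8.59 degrees, less where a joint would pass 70% of its speed; a pose out of reach is approached as far as the arm can. A call with a number of a shift or a turn outside -1 to 1 is refused whole. A call with a gripper value outside its range is refused whole. The fingers move at their own pace and stop on an object; "squeeze" is the grip in N (left out, the last holds). Time passes only in rows, so rows that repeat a pose let the fingers close, or fill a call up. It gives the time, the measured TCP pose, the force and the opening at its end, in the units of the state.
- bot.read_state(): the state, without advancing time (a new reading comes with each control period).
- viewer.read_camera(name): name is "scene" or "top" or "wrist"; returns a dict with "pixels" (384x512x3 uint8, red, green, blue), "K" (3x3 intrinsics, pixels), "world_to_cam" (4x4, takes a point from world to camera coordinates); the wrist camera has in their place "mount" (4x4, takes a point from camera to tool coordinates, whose origin is the TCP and whose axes are the tool frame's). Camera axes: x right, y up, looking along -z (the intrinsics and any distortion apply to the point x, -y, -z); pixel columns grow to the right and rows downward; lengths in m; the calibration is good to about 2 mm. A picture is of the moment at which its call begins: read the wrist's pose just before it. There is no depth.
- bot.finish_job(): hands the job in, once; it reports no verdict.
The state is a dict: "time": time; "q": joint angles; "joint_vel": joint speeds; "joint_torque": joint torques, N m; "tool_pos": TCP position; "tcp_rot": TCP orientation; "wrist_force": force on the tool from outside, world axes, zero at the start; "torque": the same for the moment, N m; "width": opening from 0.0 (shut) to 1.0 (fully open).
Only numpy, scipy, OpenCV 4.12 (cv2) and the standard library are available. Lean on these libraries where they do the work, as an engineer would, in place of code of your own. Each camera call takes 0.05 s, during which the arm holds its last target.

## Working session

There is one attempt and no reset: what is moved stays moved. The work goes in short steps, Python scripts to look and compute and a tool call to move; the robot and the scene stay as the last step left them, time stands still between calls to the robot, and variables do not carry over. Pictures are saved under pics/ and viewed, and the job is handed in when it is done.

Besides the shell and the picture viewer there is one more tool, called after "Emit:" as name(argument=value, ...) on one line, values as JSON. move_arm: Moves the arm, as the interface text tells. Its arguments: {"type":"object","properties":{"series":{"type":"string"},"squeeze":{"type":"number"}},"required":["series"]}

```bash
mkdir -p pics; ls; python3 - <<'E'
from workcell import bot, viewer
import cv2
s=bot.read_state(); print(s)
for n in("top","scene","wrist"):
    d=viewer.read_camera(n); cv2.imwrite(f"pics/{n}0.png",d["pixels"][:,:,::-1]); print(n,{k:v for k,v in d.items() if k!="pixels"})
E
```

```text
pics
{'time': 0.0, 'q': array([ 1.30508918e+00,  2.64778048e-01,  1.60540012e+00,  5.40679516e-06,
        1.27361871e+00, -3.68833548e-02]), 'joint_vel': array([-0.00011496,  0.00081807, -0.00040676,  0.00139969,  0.00082237,
        0.00037024]), 'joint_torque': array([ 5.71934579e-04, -5.15117025e+01, -3.67313111e+01,  2.99169713e-06,
        1.29855762e-02, -5.99078803e-06]), 'tool_pos': array([0.15292533, 0.65676273, 0.25193104]), 'tcp_rot': array([ 2.45950414,  1.9525006 , -0.00279296]), 'wrist_force': array([0.51811152, 0.00145884, 0.37586739]), 'torque': array([-0.00499212,  0.00267847, -0.00275648]), 'width': 1.000239538257975}
top {'K': array([[399.52845014,   0.        , 253.28408377],
       [  0.        , 399.52845014, 195.82963912],
       [  0.        ,   0.        ,   1.        ]]), 'world_to_cam': array([[-0.01918193, -0.99980908, -0.00372191,  0.00271891],
       [ 0.99915826, -0.01930419,  0.03619548, -0.52446438],
       [-0.03626041, -0.00302448,  0.9993378 , -1.41369656],
       [ 0.        ,  0.        ,  0.        ,  1.        ]])}
scene {'K': array([[375.0452
[... 314 characters left out ...]
6765e-01],
       [ 4.43368045e-01, -3.25263251e-01,  8.35241638e-01,
        -1.40258049e+00],
       [ 0.00000000e+00,  0.00000000e+00,  0.00000000e+00,
         1.00000000e+00]])}
wrist {'K': array([[265.29914699,   0.        , 256.79266252],
       [  0.        , 265.29914699, 195.29907675],
       [  0.        ,   0.        ,   1.        ]]), 'mount': array([[ 9.99999617e-01,  9.91701905e-05, -8.69104027e-04,
        -1.01307000e-04],
       [-1.48431984e-04, -9.59906985e-01, -2.80318671e-01,
        -7.14089361e-02],
       [-8.62058283e-04,  2.80318693e-01, -9.59906603e-01,
        -1.20580607e-01],
       [ 0.00000000e+00,  0.00000000e+00,  0.00000000e+00,
         1.00000000e+00]])}
```

View pics/top0.png

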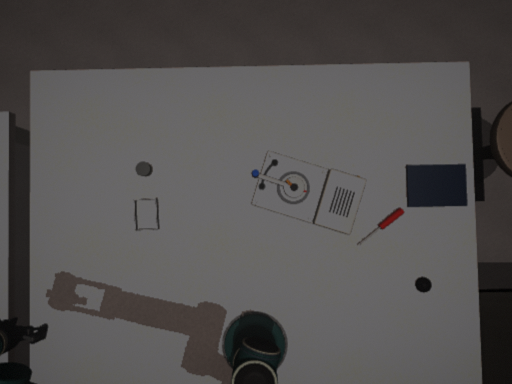

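View pics/scene0.png

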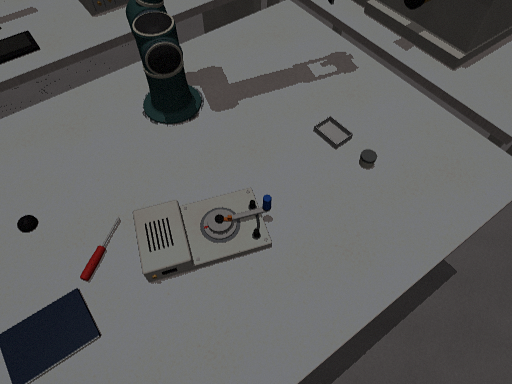

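View pics/wrist0.png

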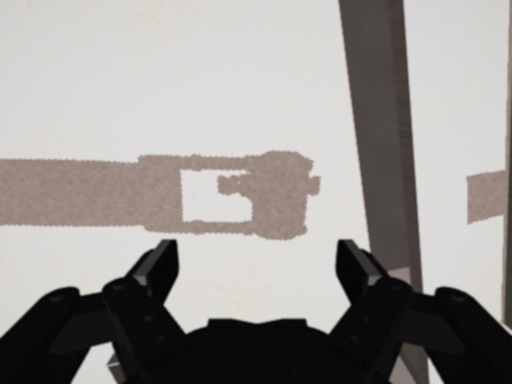

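```bash
cat > h.py <<'E'
import numpy as np, cv2
from scipy.spatial.transform import Rotation as R
def ray(d,uv,z):
    W=d["world_to_cam"]; K=d["K"]; Rm=W[:3,:3]; c=-Rm.T@W[:3,3]
    v=np.linalg.inv(K)@[uv[0],uv[1],1.]; v=Rm.T@np.array([v[0],-v[1],-v[2]])
    return c+v*(z-c[2])/v[2]
def wristcam(d,s):
    T=np.eye(4);T[:3,:3]=R.from_rotvec(s["tcp_rot"]).as_matrix();T[:3,3]=s["tool_pos"]
    return dict(K=d["K"],world_to_cam=np.linalg.inv(T@d["mount"]),pixels=d["pixels"])
def proj(d,p):
    q=d["world_to_cam"]@np.append(p,1); q=d["K"]@[q[0],-q[1],-q[2]]; return q[:2]/q[2]
def blobs(img,m,mn=4):
    n,l,st,c=cv2.connectedComponentsWithStats(m.astype(np.uint8)); return [(c[i].round(1),st[i,4],st[i,:4]) for i in range(1,n) if st[i,4]>=mn]
def masks(p):
    h=cv2.cvtColor(p,cv2.COLOR_RGB2HSV); H,S,V=[h[...,i].astype(int) for i in range(3)]
    return dict(blue=(H>100)&(H<125)&(S>150)&(V>70),orange=(H>6)&(H<20)&(S>150)&(V>80),red=((H<5)|(H>172))&(S>150)&(V>70))
E
python3 - <<'E'
from h import *
from workcell import viewer
for n,box in(("top",(235,135,385,250)),("scene",(125,175,285,290))):
    d=viewer.read_camera(n); p=d["pixels"]
    x0,y0,x1,y1=box
    cv2.imwrite(f"pics/{n}z.png",cv2.resize(p[y0:y1,x0:x1,::-1],None,fx=5,fy=5,interpolation=cv2.INTER_CUBIC))
    for k,m in masks(p).items():
        for b in blobs(p,m):
            print(n,k,b,[ray(d,b[0],z).round(3) for z in (0.039,.073,.088)])
E
```

```text
top blue (array([255. , 172.6]), np.int32(25), array([253, 170,   5,   6], dtype=int32)) [array([ 0.604, -0.015,  0.039]), array([ 0.601, -0.015,  0.073]), array([ 0.6  , -0.015,  0.088])]
top orange (array([288.2, 182.2]), np.int32(12), array([286, 180,   5,   5], dtype=int32)) [array([ 0.569, -0.13 ,  0.039]), array([ 0.566, -0.127,  0.073]), array([ 0.565, -0.126,  0.088])]
top red (array([391.2, 218.4]), np.int32(147), array([380, 209,  23,  20], dtype=int32)) [array([ 0.436, -0.485,  0.039]), array([ 0.436, -0.474,  0.073]), array([ 0.437, -0.469,  0.088])]
scene blue (array([266.8, 197.9]), np.int32(39), array([263, 195,   8,   7], dtype=int32)) [array([0.566, 0.014, 0.039]), array([0.583, 0.   , 0.073]), array([ 0.59 , -0.006,  0.088])]
scene orange (array([227.4, 217.6]), np.int32(19), array([224, 215,   8,   6], dtype=int32)) [array([ 0.552, -0.119,  0.039]), array([ 0.569, -0.128,  0.073]), array([ 0.577, -0.132,  0.088])]
scene orange (array([154. , 275.5]), np.int32(4), array([153, 275,   3,   2], dtype=int32)) [array([ 0.583, -0.373,  0.039]), array([ 0.599, -0.373,  0.073]), array([ 0.606, -0.373,  0.088])]
scene red (array([205.5, 226.5]), np.int32(6), array([204, 226,   4,   2], dtype=int32)) [array([ 0.539, -0.185,  0.039]), array([ 0.557, -0.192,  0.073]), array([ 0.565, -0.195,  0.088])]
scene red (array([ 91.6, 262.1]), np.int32(245), array([ 80, 246,  24,  33], dtype=int32)) [array([ 0.45 , -0.491,  0.039]), array([ 0.47 , -0.486,  0.073]), array([ 0.48 , -0.485,  0.088])]
```

View pics/topz.png

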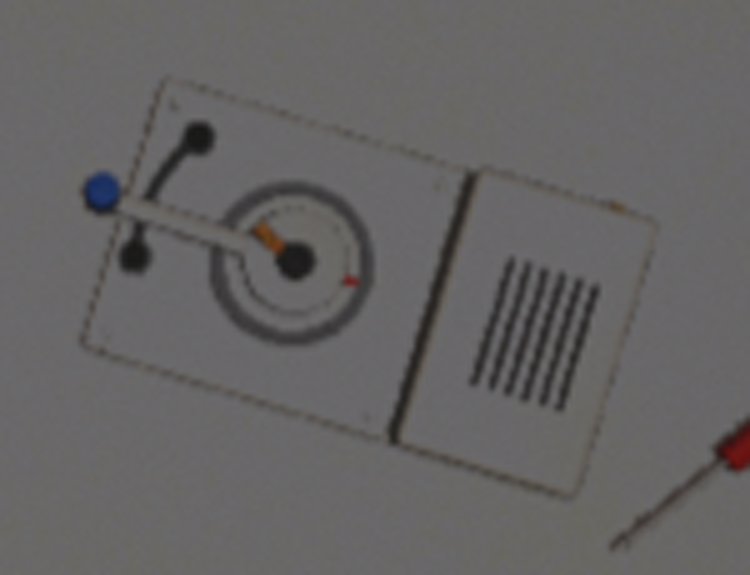

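View pics/scenez.png

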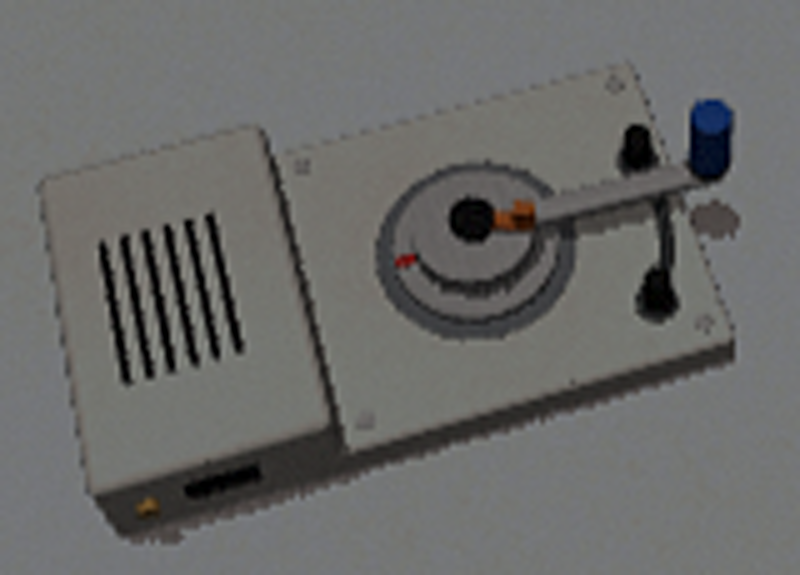

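```bash
cat >> h.py <<'E'
def plan(s,p,ang):
    """shift (units of 100mm, tool axes) and turn about z (units 120deg) to TCP p, tool x heading ang(rad), pointing down"""
    R0=R.from_rotvec(s["tcp_rot"])
    x=np.array([np.cos(ang),np.sin(ang),0]); z=np.array([0,0,-1.]); y=np.cross(z,x)
    Rt=R.from_matrix(np.c_[x,y,z])
    return (R0.inv().apply(np.array(p)-s["tool_pos"])/.1).round(3),((R0.inv()*Rt).as_rotvec()/np.radians(120)).round(3)
E
python3 - <<'E'
from h import *
from workcell import viewer,bot
d=viewer.read_camera("top")
f=lambda u,v,z:ray(d,(235+(u-2)/5,135+(v-2)/5),z)
print("hub",f(295,260,.062),"flange",f(293,263,.039),"grip",f(102,188,.113),"post",f(198,137,.06),f(135,257,.06))
a=f(294,261,.06); g=f(102,188,.113); print(np.degrees(np.arctan2(*(g-a)[1::-1])),np.linalg.norm((g-a)[:2]))
c=[f(u,v,.03) for u,v in((165,78),(82,345))]; print(c)
m=(c[0]+c[1])/2-f(294,261,.04); print("module y ang",np.degrees(np.arctan2(m[1],m[0])),np.linalg.norm(m[:2]))
for p in(f(198,137,.06),f(135,257,.06)):
    m=p-a; print(np.degrees(np.arctan2(m[1],m[0])),np.linalg.norm(m[:2]))
s=bot.read_state(); print(plan(s,[a[0],a[1],.27],np.radians(-17)),s['time'])
E
```

```text
hub [ 0.55153524 -0.14649484  0.062     ] flange [ 0.55078772 -0.14731554  0.039     ] grip [ 0.59880538 -0.01487044  0.113     ] post [ 0.63781349 -0.08182246  0.06      ] [ 0.55585001 -0.03676802  0.06      ]
69.9587475684213 0.1395699637373562
[array([ 0.68361924, -0.06098051,  0.03      ]), array([0.49655573, 0.00109615, 0.03      ])]
module y ang 72.16239545816923 0.12396403144240019
36.461397364258254 0.1079732228436018
87.44444892848665 0.1093296083602259
(array([-6.92 ,  5.697, -0.167]), array([0.   , 0.   , 0.782])) 0.3
```

Emit:
move_arm(series="0 0 0.07 -0.4 0.3 0 1;0 0 0.14 -0.8 0.6 0 1;0 0 0.21 -1 0.8 0 1;0 0 0.28 -1 0.8 0 1;0 0 0.35 -1 0.8 0 1;0 0 0.4 -1 0.8 0 1;0 0 0.4 -1 0.8 0 1;0 0 0.4 -1 0.8 0 1")

```text
time: 1.1
tool_pos: [0.2083, 0.5418, 0.2533]
tcp_rot: [3.041, 0.788, 0.0]
wrist_force: [-0.1, 0.1, -0.1]
width: 1.003
```

```bash
python3 - <<'E'
from h import *
from workcell import bot
s=bot.read_state(); print(s["time"],s["tool_pos"],plan(s,[.551,-.147,.27],np.radians(-17)),s["wrist_force"])
E
```

```text
1.1 [0.20829845 0.54182983 0.25329412] (array([-0.347,  7.686, -0.167]), array([ 0.   , -0.   ,  0.384])) [-0.09780059  0.14841054 -0.06150088]
```

Emit:
move_arm(series="0 0 0.07 0 0.4 0 1;0 0 0.14 0.1 0.8 0 1;0 0 0.21 0.2 1 0 1;0 0 0.28 0.3 1 0 1;0 0 0.35 0.4 1 0 1;0 0 0.384 0.5 1 0 1;0 0 0.384 0.5 1 0 1;0 0 0.384 0.5 1 0 1")

```text
time: 1.9
tool_pos: [0.3002, 0.4784, 0.2531]
tcp_rot: [3.106, -0.465, -0.001]
wrist_force: [0.4, -0.1, 0.0]
width: 0.998
```

Emit:
move_arm(series="0 0 0 0.25 0.25 0 1;0 0 0 0.5 0.5 0 1;0 0 0 0.75 0.75 0 1;0 0 0 1 1 0 1;0 0 0 1 1 0 1;0 0 0 1 1 0 1;0 0 0 1 1 0 1;0 0 0 1 1 0 1")

```text
time: 2.7
tool_pos: [0.3658, 0.3542, 0.2533]
tcp_rot: [-3.107, 0.466, 0.0]
wrist_force: [-0.1, -0.2, -0.0]
width: 1.0
```

Emit:
move_arm(series="0 0 0 0.25 0.25 0 1;0 0 0 0.5 0.5 0 1;0 0 0 0.75 0.75 0 1;0 0 0 1 1 0 1;0 0 0 1 1 0 1;0 0 0 1 1 0 1;0 0 0 1 1 0 1;0 0 0 1 1 0 1")

```text
time: 3.5
tool_pos: [0.4319, 0.2294, 0.2532]
tcp_rot: [-3.107, 0.466, 0.001]
wrist_force: [-0.5, 0.5, -0.8]
width: 1.0
```

```bash
python3 - <<'E'
from h import *
from workcell import bot
s=bot.read_state(); print(s["time"],s["tool_pos"],s["q"],plan(s,[.551,-.147,.27],np.radians(-17)),s["wrist_force"])
E
```

```text
3.5 [0.43186074 0.22944321 0.25320798] [ 4.37215770e-01 -9.28577517e-02  1.98971171e+00  3.32111396e-04
  1.24491403e+00  7.35118934e-01] (array([ 2.244,  3.249, -0.169]), array([-0.   ,  0.   , -0.001])) [-0.47584406  0.50148787 -0.77849206]
```

Emit:
move_arm(series="0 0 0 0.2 0.25 0 -0.2;0 0 0 0.4 0.5 0 -0.2;0 0 0 0.6 0.75 0 -0.2;0 0 0 0.8 1 0 -0.2;0 0 0 0.8 1 0 -0.2;0 0 0 0.8 1 0 -0.2;0 0 0 0.8 1 0 -0.2;0 0 0 0.8 1 0 -0.2")

```text
time: 4.3
tool_pos: [0.4788, 0.1103, 0.2533]
tcp_rot: [-3.106, 0.467, 0.0]
wrist_force: [0.6, 0.3, 0.7]
width: 0.396
```

Emit:
move_arm(series="0 0 0 0.2 0.25 0 -0.2;0 0 0 0.4 0.5 0 -0.2;0 0 0 0.6 0.75 0 -0.2;0 0 0 0.8 1 0 -0.2;0 0 0 0.8 1 0 -0.2;0 0 0 0.8 1 0 -0.2;0 0 0 0.8 1 0 -0.2;0 0 0 0.8 1 0 -0.2")

```text
time: 5.1
tool_pos: [0.5257, -0.0088, 0.2532]
tcp_rot: [-3.106, 0.467, 0.0]
wrist_force: [-0.5, -0.2, 0.4]
width: 0.402
```

Emit:
move_arm(series="0 0 0 0.2 0.25 0 -0.2;0 0 0 0.4 0.5 0 -0.2;0 0 0 0.6 0.75 0 -0.2;0 0 0 0.64 1 0 -0.2;0 0 0 0.64 1 0 -0.2;0 0 0 0.64 1 0 -0.2;0 0 0 0.64 1 0 -0.2;0 0 0 0.64 1 0 -0.2")

```text
time: 5.9
tool_pos: [0.5577, -0.1232, 0.2533]
tcp_rot: [-3.106, 0.467, -0.0]
wrist_force: [-0.1, 0.3, -0.3]
width: 0.395
```

```bash
python3 - <<'E'
from h import *
from workcell import bot,viewer
s=bot.read_state(); print(s["time"],s["tool_pos"],s["width"],plan(s,[.551,-.147,.27],np.radians(-17)),s["wrist_force"])
d=wristcam(viewer.read_camera("wrist"),s); cv2.imwrite("pics/w1.png",d["pixels"][:,:,::-1])
for k,m in masks(d["pixels"]).items():
    for b in blobs(0,m,20): print(k,b,[ray(d,b[0],z).round(4) for z in(.039,.082,.113)])
np.save("w1.npy",d,allow_pickle=True)
E
```

```text
5.9 [ 0.55766369 -0.12322607  0.25332803] 0.39537491715433154 (array([ 0.006,  0.247, -0.167]), array([-0.   ,  0.   , -0.001])) [-0.13859928  0.30188936 -0.34967482]
blue (array([267.5,  67.6]), np.int32(514), array([256,  54,  24,  28], dtype=int32)) [array([ 0.6068, -0.0052,  0.039 ]), array([ 0.6031, -0.0117,  0.082 ]), array([ 0.6004, -0.0164,  0.113 ])]
orange (array([265.5, 182.8]), np.int32(160), array([258, 173,  15,  20], dtype=int32)) [array([ 0.5656, -0.1354,  0.039 ]), array([ 0.5672, -0.1251,  0.082 ]), array([ 0.5683, -0.1178,  0.113 ])]
```

View pics/w1.png

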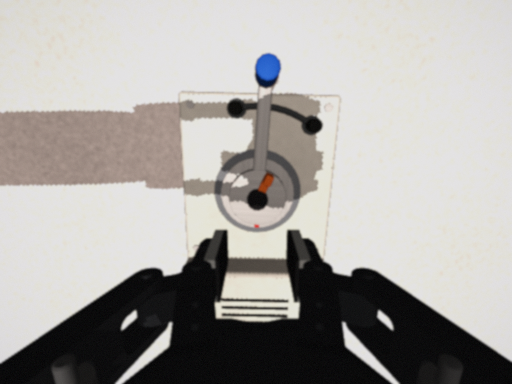

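```bash
python3 - <<'E'
from h import *
d=np.load("w1.npy",allow_pickle=True).item(); p=d["pixels"]
cv2.imwrite("pics/w1z.png",cv2.resize(p[40:240,190:340,::-1],None,fx=4,fy=4,interpolation=cv2.INTER_CUBIC)[:600+200])
for n,uv,z in(("hub",(257,199),.064),("flange",(257.5,190.5),.039),("grip",(267.5,65),.113),("postL",(236,107),.06),("postR",(312.5,124.5),.06),("mark",(257,226),.039),("tab",(267.5,180),.082),("tabh",(267.5,180),.073)): print(n,ray(d,uv,z).round(4))
E
```

```text
hub [ 0.5508 -0.1459  0.064 ]
flange [ 0.5527 -0.1422  0.039 ]
grip [ 0.601  -0.0143  0.113 ]
postL [ 0.5597 -0.0368  0.06  ]
postR [ 0.6373 -0.0806  0.06  ]
mark [ 0.5374 -0.1898  0.039 ]
tab [ 0.5703 -0.1227  0.082 ]
tabh [ 0.5701 -0.1248  0.073 ]
```

View pics/w1z.png

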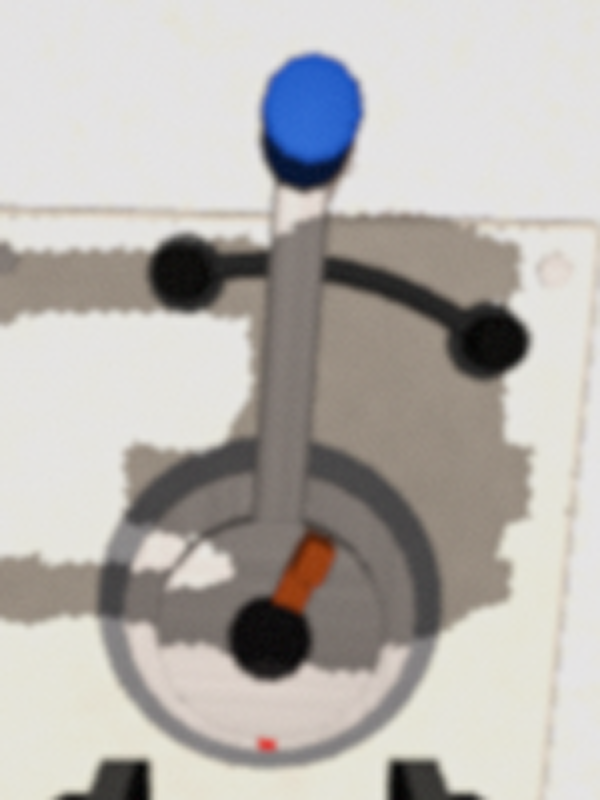

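```bash
python3 - <<'E'
from h import *
from workcell import bot
s=bot.read_state(); print(plan(s,[.572,-.1215,.089],np.radians(-17)))
print(plan(s,[.551+.012*.956,-.1465-.012*.292,.089],np.radians(-17)))
E
```

```text
(array([ 0.131, -0.059,  1.644]), array([-0.   , -0.   , -0.001]))
(array([0.124, 0.241, 1.644]), array([-0.   , -0.   , -0.001]))
```

Emit:
move_arm(series="0 0 0 0.13 -0.06 0.2 -0.2;0 0 0 0.13 -0.06 0.4 -0.2;0 0 0 0.13 -0.06 0.6 -0.2;0 0 0 0.13 -0.06 0.8 -0.2;0 0 0 0.13 -0.06 0.9 -0.2;0 0 0 0.13 -0.06 1 -0.2;0 0 0 0.13 -0.06 1 -0.2;0 0 0 0.13 -0.06 1 -0.2")

```text
time: 6.75
tool_pos: [0.5723, -0.1226, 0.1539]
tcp_rot: [3.106, -0.469, 0.001]
wrist_force: [0.1, -0.2, 0.6]
width: 0.401
```

```bash
python3 - <<'E'
from h import *
from workcell import bot,viewer
s=bot.read_state(); print(s["time"],s["tool_pos"])
d=wristcam(viewer.read_camera("wrist"),s); cv2.imwrite("pics/w2.png",d["pixels"][:,:,::-1])
for k,m in masks(d["pixels"]).items():
    for b in blobs(0,m,20): print(k,b,[ray(d,b[0],z).round(4) for z in(.039,.082,.113)])
E
```

```text
6.75 [ 0.5723278  -0.12259711  0.15387772]
blue (array([249.7,  43.3]), np.int32(1461), array([230,  20,  40,  47], dtype=int32)) [array([0.6046, 0.0014, 0.039 ]), array([ 0.6024, -0.0089,  0.082 ]), array([ 0.6008, -0.0163,  0.113 ])]
orange (array([253. , 216.5]), np.int32(335), array([242, 203,  21,  28], dtype=int32)) [array([ 0.5634, -0.139 ,  0.039 ]), array([ 0.5687, -0.1236,  0.082 ]), array([ 0.5725, -0.1126,  0.113 ])]
```

View pics/w2.png

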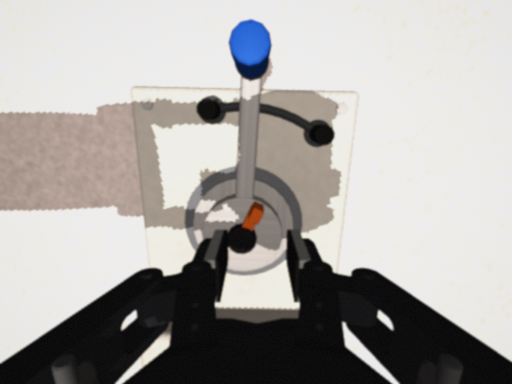

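Emit:
move_arm(series="0 0 0 0 0 0.15 -0.2;0 0 0 0 0 0.3 -0.2;0 0 0 0 0 0.4 -0.2;0 0 0 0 0 0.5 -0.2;0 0 0 0 0 0.55 -0.2;0 0 0 0 0 0.6 -0.2;0 0 0 0 0 0.64 -0.2;0 0 0 0 0 0.64 -0.2")

```text
time: 7.6
tool_pos: [0.5717, -0.1226, 0.0888]
tcp_rot: [-3.106, 0.47, 0.001]
wrist_force: [0.1, 0.0, 0.4]
width: 0.399
```

```bash
python3 - <<'E'
from h import *
from workcell import bot,viewer
s=bot.read_state(); print(s["time"],s["tool_pos"])
d=wristcam(viewer.read_camera("wrist"),s); cv2.imwrite("pics/w3.png",d["pixels"][:,:,::-1])
E
```

```text
7.6 [ 0.57170102 -0.12257237  0.08882605]
```

View pics/w3.png

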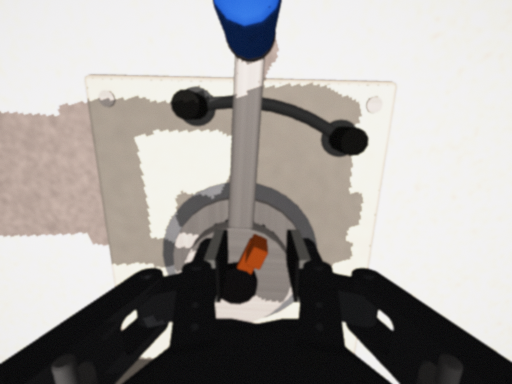

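Emit:
move_arm(series="0 0 0 -0.05 0 0 -0.2;0 0 0 -0.1 0 0 -0.2;0 0 0 -0.14 0 0 -0.2;0 0 0 -0.17 0 0 -0.2;0 0 0 -0.2 0 0 -0.2;0 0 0 -0.23 0 0 -0.2;0 0 0 -0.26 0 0 -0.2;0 0 0 -0.26 0 0 -0.2")

```text
time: 8.45
tool_pos: [0.5473, -0.1149, 0.0899]
tcp_rot: [3.106, -0.469, 0.002]
wrist_force: [2.9, 0.2, 0.4]
width: 0.4
```

```bash
python3 - <<'E'
from h import *
from workcell import bot,viewer
s=bot.read_state(); print(s["time"],s["tool_pos"])
d=wristcam(viewer.read_camera("wrist"),s); cv2.imwrite("pics/w4.png",d["pixels"][:,:,::-1])
E
```

```text
8.45 [ 0.54733231 -0.11488992  0.08992855]
```

View pics/w4.png

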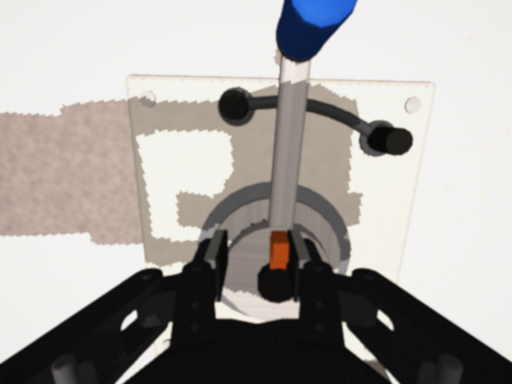

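Emit:
move_arm(series="0 0 0 -0.02 0 0 -0.2;0 0 0 -0.03 0 0 -0.2;0 0 0 -0.04 0 0 -0.2;0 0 0 -0.05 0 0 -0.2;0 0 0 -0.06 0 0 -0.2;0 0 0 -0.07 0 0 -0.2;0 0 0 -0.07 0 0 -0.2;0 0 0 -0.07 0 0 -0.2")

```text
time: 9.3
tool_pos: [0.5396, -0.1129, 0.089]
tcp_rot: [3.106, -0.469, -0.002]
wrist_force: [0.5, -0.6, 2.5]
width: 0.405
```

Emit:
move_arm(series="0 0 0 -0.005 0 0 -0.2;0 0 0 -0.01 0 0 -0.2;0 0 0 -0.015 0 0 -0.2;0 0 0 -0.015 0 0 -0.2;0 0 0 -0.015 0 0 -0.2;0 0 0 -0.015 0 0 -0.2;0 0 0 -0.015 0 0 -0.2;0 0 0 -0.015 0 0 -0.2")

```text
time: 10.1
tool_pos: [0.5387, -0.1123, 0.0891]
tcp_rot: [-3.106, 0.469, 0.001]
wrist_force: [1.0, -2.4, -0.3]
width: 0.401
```

```bash
python3 - <<'E'
from h import *
from workcell import bot,viewer
s=bot.read_state(); print(s["time"],s["tool_pos"],s["wrist_force"])
d=wristcam(viewer.read_camera("wrist"),s); cv2.imwrite("pics/w5.png",d["pixels"][:,:,::-1])
E
```

```text
10.1 [ 0.53874992 -0.1123201   0.08913569] [ 0.97399485 -2.39856996 -0.27621588]
```

View pics/w5.png

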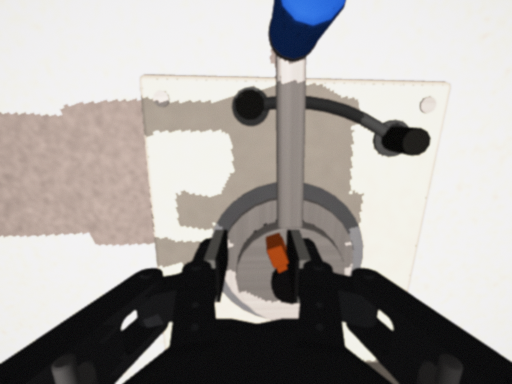

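Emit:
move_arm(series="0 0 0 -0.005 0 0 -0.2;0 0 0 -0.01 0 0 -0.2;0 0 0 -0.015 0 0 -0.2;0 0 0 -0.02 0 0 -0.2;0 0 0 -0.02 0 0 -0.2;0 0 0 -0.02 0 0 -0.2;0 0 0 -0.02 0 0 -0.2;0 0 0 -0.02 0 0 -0.2")

```text
time: 10.95
tool_pos: [0.5369, -0.1117, 0.0893]
tcp_rot: [-3.106, 0.47, 0.0]
wrist_force: [1.6, -1.9, -0.8]
width: 0.4
```

```bash
python3 - <<'E'
from h import *
from workcell import bot,viewer
s=bot.read_state(); print(s["time"],s["tool_pos"],s["wrist_force"],s["torque"])
d=wristcam(viewer.read_camera("wrist"),s); cv2.imwrite("pics/w6.png",d["pixels"][:,:,::-1])
d=viewer.read_camera("scene");cv2.imwrite(f"pics/s6.png",cv2.resize(d["pixels"][175:290,125:285,::-1],None,fx=5,fy=5,interpolation=cv2.INTER_CUBIC))
E
```

```text
10.95 [ 0.53690189 -0.11173899  0.08932362] [ 1.56624335 -1.90746553 -0.84059678] [-0.39660773 -0.25157618 -0.01689534]
```

View pics/w6.png

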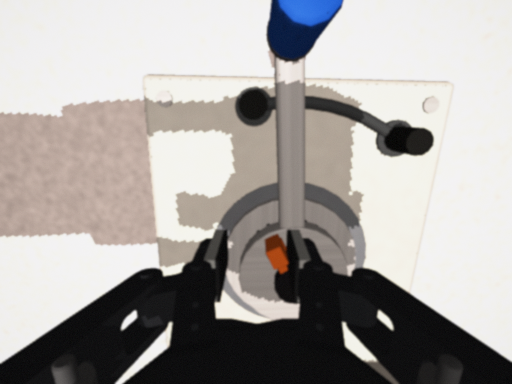

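View pics/s6.png

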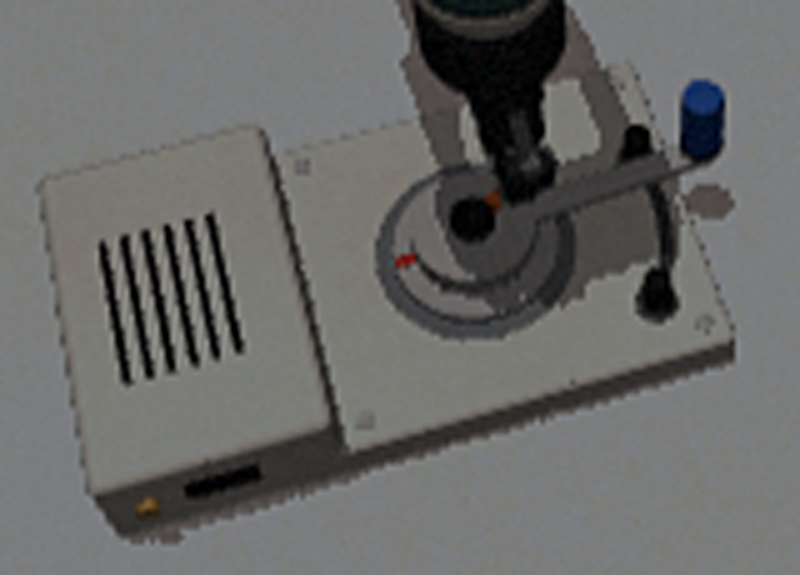

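Emit:
move_arm(series="0 0 0 -0.005 0 0 -0.2;0 0 0 -0.01 0 0 -0.2;0 0 0 -0.015 0 0 -0.2;0 0 0 -0.02 0 0 -0.2;0 0 0 -0.02 0 0 -0.2;0 0 0 -0.02 0 0 -0.2;0 0 0 -0.02 0 0 -0.2;0 0 0 -0.02 0 0 -0.2")

```text
time: 11.85
tool_pos: [0.5351, -0.1112, 0.0893]
tcp_rot: [-3.106, 0.469, 0.0]
wrist_force: [1.4, -3.3, -1.2]
width: 0.402
```

```bash
python3 - <<'E'
from h import *
from workcell import bot,viewer
s=bot.read_state(); print(s["time"],s["tool_pos"],s["wrist_force"])
a=np.array([.551,-.1465])
d=viewer.read_camera("scene")
b=blobs(0,masks(d["pixels"])["blue"],10)[0]; print(b)
for z in(.095,.1,.105):
  g=ray(d,b[0],z)[:2]-a; print(np.degrees(np.arctan2(g[1],g[0])),np.linalg.norm(g))
d=wristcam(viewer.read_camera("wrist"),s); cv2.imwrite("pics/w7.png",d["pixels"][200:320,180:340,::-1].repeat(4,0).repeat(4,1))
E
```

```text
11.85 [ 0.53506688 -0.11119734  0.08934826] [ 1.41500653 -3.34312643 -1.180121  ]
(array([264.7, 193.4]), np.int32(37), array([261, 191,   8,   6], dtype=int32))
79.33128421594739 0.1448839921144853
78.1805912813355 0.1433538275918759
77.00555411896605 0.14188271711022213
```

View pics/w7.png

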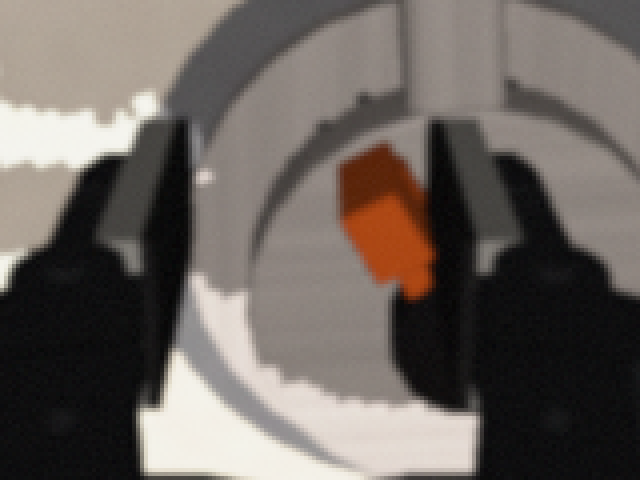

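Emit:
move_arm(series="0 0 0 -0.005 0 0 -0.2;0 0 0 -0.01 0 0 -0.2;0 0 0 -0.015 0 0 -0.2;0 0 0 -0.02 0 0 -0.2;0 0 0 -0.02 0 0 -0.2;0 0 0 -0.02 0 0 -0.2;0 0 0 -0.02 0 0 -0.2;0 0 0 -0.02 0 0 -0.2")

```text
time: 12.75
tool_pos: [0.5346, -0.1111, 0.0895]
tcp_rot: [3.106, -0.469, 0.005]
wrist_force: [6.3, -4.5, -3.6]
width: 0.398
```

Emit:
move_arm(series="0 0 0 0.05 0 0 -0.2;0 0 0 0.1 0 0 -0.2;0 0 0 0.1 0 -0.2 -0.2;0 0 0 0.1 0 -0.5 -0.2;0 0 0 0.1 0 -0.8 -0.2;0 0 0 0.1 0 -1 -0.2;0 0 0 0.1 0 -1 -0.2;0 0 0 0.1 0 -1 -0.2")

```text
time: 13.55
tool_pos: [0.5424, -0.1132, 0.1889]
tcp_rot: [-3.106, 0.469, 0.001]
wrist_force: [0.2, -0.7, -0.1]
width: 0.399
```

```bash
python3 - <<'E'
from h import *
from workcell import bot,viewer
s=bot.read_state(); print(s["time"],s["tool_pos"],s["wrist_force"])
d=wristcam(viewer.read_camera("wrist"),s); cv2.imwrite("pics/w8.png",d["pixels"][:,:,::-1])
for k,m in masks(d["pixels"]).items():
    for b in blobs(0,m,10): print(k,b,[ray(d,b[0],z).round(4) for z in(.039,.082,.113)])
E
```

```text
13.55 [ 0.54239597 -0.11320336  0.18888087] [ 0.19481651 -0.68747415 -0.13924469]
blue (array([268.6,  58.1]), np.int32(944), array([253,  40,  32,  37], dtype=int32)) [array([0.5892, 0.0025, 0.039 ]), array([ 0.585 , -0.0052,  0.082 ]), array([ 0.582 , -0.0107,  0.113 ])]
orange (array([262.8, 204.6]), np.int32(246), array([254, 193,  20,  24], dtype=int32)) [array([ 0.543 , -0.1321,  0.039 ]), array([ 0.5461, -0.1184,  0.082 ]), array([ 0.5484, -0.1084,  0.113 ])]
```

View pics/w8.png

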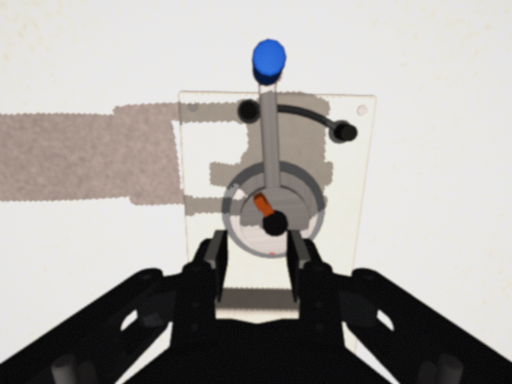

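```bash
cat >> h.py <<'E'
A=np.array([.551,-.1465])
def gp(deg,z,r=.1395): t=np.radians(deg); return [A[0]+r*np.cos(t),A[1]+r*np.sin(t),z]
E
python3 - <<'E'
from h import *
from workcell import bot
s=bot.read_state(); print(plan(s,[.582,-.0107,.092],np.radians(-28)),R.from_rotvec(s["tcp_rot"]).as_matrix().round(3))
E
```

```text
(array([ 0.085, -1.097,  0.959]), array([0.   , 0.001, 0.09 ])) [[ 0.955 -0.295 -0.003]
 [-0.295 -0.955  0.001]
 [-0.003 -0.    -1.   ]]
```

Emit:
move_arm(series="0 0 0.05 0.04 -0.3 0 -0.2;0 0 0.09 0.08 -0.6 0 -0.2;0 0 0.09 0.085 -0.8 0 -0.2;0 0 0.09 0.085 -1 0 -0.2;0 0 0.09 0.085 -1 0 -0.2;0 0 0.09 0.085 -1 0 -0.2;0 0 0.09 0.085 -1 0 -0.2;0 0 0.09 0.085 -1 0 -0.2")

```text
time: 14.4
tool_pos: [0.5799, -0.0214, 0.1887]
tcp_rot: [3.048, -0.761, -0.002]
wrist_force: [0.2, 0.1, -0.5]
width: 0.4
```

```bash
python3 - <<'E'
from h import *
from workcell import bot,viewer
s=bot.read_state(); print(s["time"],plan(s,[.582,-.0107,.092],np.radians(-28)))
d=wristcam(viewer.read_camera("wrist"),s); cv2.imwrite("pics/w9.png",d["pixels"][:,:,::-1])
E
```

```text
14.4 (array([-0.031, -0.105,  0.967]), array([ 0.,  0., -0.]))
```

View pics/w9.png

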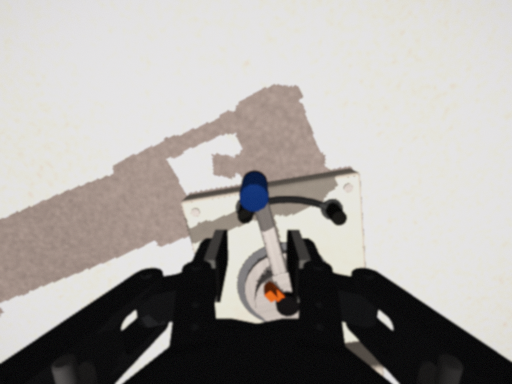

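Emit:
move_arm(series="0 0 0 -0.03 -0.1 0 -0.2;0 0 0 -0.03 -0.1 0.2 -0.2;0 0 0 -0.03 -0.1 0.4 -0.2;0 0 0 -0.03 -0.1 0.5 -0.2;0 0 0 -0.03 -0.1 0.5 -0.2;0 0 0 -0.03 -0.1 0.5 -0.2;0 0 0 -0.03 -0.1 0.5 -0.2;0 0 0 -0.03 -0.1 0.5 -0.2")

```text
time: 15.25
tool_pos: [0.5834, -0.0104, 0.1405]
tcp_rot: [-3.048, 0.76, -0.003]
wrist_force: [0.7, -0.0, -0.2]
width: 0.4
```

```bash
python3 - <<'E'
from h import *
from workcell import bot,viewer
s=bot.read_state(); print(s["time"],plan(s,[.582,-.0107,.092],np.radians(-28)))
d=wristcam(viewer.read_camera("wrist"),s); cv2.imwrite("pics/w10.png",d["pixels"][:,:,::-1])
E
```

```text
15.25 (array([-0.012,  0.01 ,  0.485]), array([-0.   , -0.001,  0.   ]))
```

View pics/w10.png

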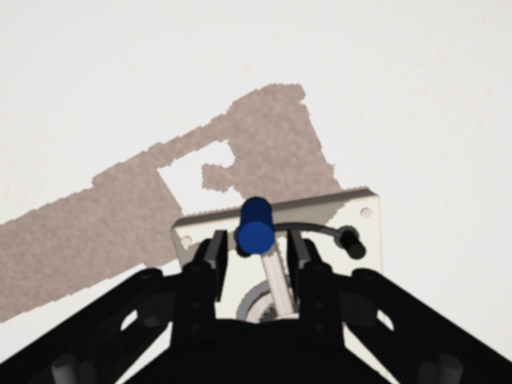

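Emit:
move_arm(series="0 0 0 0 0 0.1 -0.2;0 0 0 0 0 0.2 -0.2;0 0 0 0 0 0.3 -0.2;0 0 0 0 0 0.4 -0.2;0 0 0 0 0 0.48 -0.2;0 0 0 0 0 0.48 -0.2;0 0 0 0 0 0.48 -0.2;0 0 0 0 0 0.48 -0.2")

```text
time: 16.1
tool_pos: [0.583, -0.0104, 0.0917]
tcp_rot: [-3.048, 0.76, -0.001]
wrist_force: [-0.2, -0.2, 0.6]
width: 0.402
```

```bash
python3 - <<'E'
from h import *
from workcell import bot,viewer
s=bot.read_state(); print(s["time"],s["tool_pos"],s["wrist_force"])
for a in (70,63,56,50,47,45): print(a,plan(s,gp(a,.092),np.radians(-28)))
d=viewer.read_camera("wrist"); cv2.imwrite("pics/w11.png",d["pixels"][:,:,::-1])
E
```

```text
16.1 [ 0.58297847 -0.01036234  0.09170307] [-0.20786324 -0.20363451  0.5767252 ]
70 (array([ 0.163, -0.029, -0.003]), array([-0., -0.,  0.]))
63 (array([ 0.332, -0.043, -0.003]), array([-0., -0.,  0.]))
56 (array([ 0.503, -0.035, -0.003]), array([-0., -0.,  0.]))
50 (array([ 0.647, -0.012, -0.002]), array([-0., -0.,  0.]))
47 (array([ 0.718,  0.005, -0.002]), array([-0., -0.,  0.]))
45 (array([ 0.765,  0.018, -0.002]), array([-0., -0.,  0.]))
```

View pics/w11.png

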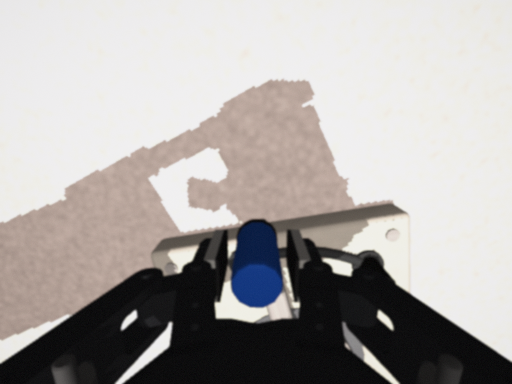

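Emit:
move_arm(series="0 0 0 0.06 -0.01 0 -0.2;0 0 0 0.16 -0.03 0 -0.2;0 0 0 0.26 -0.04 0 -0.2;0 0 0 0.36 -0.045 0 -0.2;0 0 0 0.46 -0.04 0 -0.2;0 0 0 0.56 -0.03 0 -0.2;0 0 0 0.66 -0.015 0 -0.2;0 0 0 0.7 0 0 -0.2")

```text
time: 16.95
tool_pos: [0.6454, -0.0442, 0.0913]
tcp_rot: [3.048, -0.76, 0.001]
wrist_force: [-1.1, 2.0, 0.4]
width: 0.397
```

```bash
cat > look.py <<'E'
from h import *
from workcell import bot,viewer
import sys
s=bot.read_state(); Rm=R.from_rotvec(s["tcp_rot"]); print(s["time"],s["tool_pos"].round(4),"F tool",Rm.inv().apply(s["wrist_force"]).round(1))
g=s["tool_pos"][:2]-A; print("tcp ang",np.degrees(np.arctan2(g[1],g[0])).round(1),np.linalg.norm(g).round(4))
d=viewer.read_camera("scene"); p=d["pixels"]
for z,m,n in((.103,"blue","grip"),(.039,"red","mark")):
  for b in blobs(0,masks(p)[m],3):
    q=ray(d,b[0],z)[:2]-A
    if np.linalg.norm(q)<.2: print(n,b[1],np.degrees(np.arctan2(q[1],q[0])).round(1),np.linalg.norm(q).round(4))
cv2.imwrite(f"pics/{sys.argv[1]}.png",cv2.resize(p[175:290,125:285,::-1],None,fx=5,fy=5,interpolation=cv2.INTER_CUBIC))
E
python3 look.py s12
```

```text
16.95 [ 0.6454 -0.0442  0.0913] F tool [-2.  -1.3 -0.4]
tcp ang 47.3 0.1392
mark 6 -106.7 0.0406
```

View pics/s12.png

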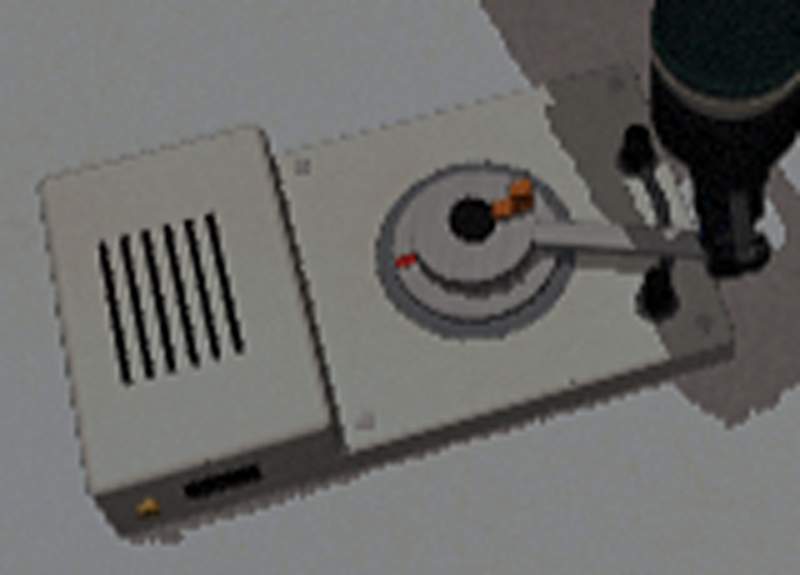

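Emit:
move_arm(series="0 0 0 0.02 0.005 0 -0.2;0 0 0 0.04 0.01 0 -0.2;0 0 0 0.05 0.015 0 -0.2;0 0 0 0.06 0.015 0 -0.2;0 0 0 0.07 0.02 0 -0.2;0 0 0 0.08 0.02 0 -0.2;0 0 0 0.08 0.02 0 -0.2;0 0 0 0.08 0.02 0 -0.2")

```text
time: 17.8
tool_pos: [0.6504, -0.0488, 0.0913]
tcp_rot: [3.048, -0.76, -0.0]
wrist_force: [-1.3, 2.0, 0.3]
width: 0.399
```

Emit:
move_arm(series="0 0 0 0.005 0.002 0 -0.2;0 0 0 0.01 0.005 0 -0.2;0 0 0 0.015 0.005 0 -0.2;0 0 0 0.02 0.005 0 -0.2;0 0 0 0.02 0.005 0 -0.2;0 0 0 0.02 0.005 0 -0.2;0 0 0 0.02 0.005 0 -0.2;0 0 0 0.02 0.005 0 -0.2")

```text
time: 18.6
tool_pos: [0.6521, -0.0503, 0.0914]
tcp_rot: [3.048, -0.76, 0.001]
wrist_force: [-0.2, -0.2, 0.2]
width: 0.404
```

```bash
python3 look.py s13
```

```text
18.6 [ 0.6521 -0.0503  0.0914] F tool [-0.   0.3 -0.2]
tcp ang 43.6 0.1396
mark 6 -106.7 0.0406
```

```bash
python3 - <<'E'
from h import *
from workcell import bot
s=bot.read_state()
for a in (50,56,63,70,74,78,81): print(a,plan(s,gp(a,.092),np.radians(-28)))
E
```

```text
50 (array([-0.151, -0.04 , -0.006]), array([-0., -0.,  0.]))
56 (array([-0.295, -0.063, -0.006]), array([-0., -0.,  0.]))
63 (array([-0.465, -0.07 , -0.006]), array([-0., -0.,  0.]))
70 (array([-0.635, -0.057, -0.006]), array([-0., -0.,  0.]))
74 (array([-0.731, -0.04 , -0.006]), array([-0., -0.,  0.]))
78 (array([-0.825, -0.016, -0.006]), array([-0., -0.,  0.]))
81 (array([-0.895,  0.006, -0.007]), array([-0., -0.,  0.]))
```

Emit:
move_arm(series="0 0 0 -0.08 -0.02 0 -0.2;0 0 0 -0.15 -0.04 0 -0.2;0 0 0 -0.24 -0.055 0 -0.2;0 0 0 -0.33 -0.065 0 -0.2;0 0 0 -0.42 -0.07 0 -0.2;0 0 0 -0.51 -0.067 0 -0.2;0 0 0 -0.6 -0.06 0 -0.2;0 0 0 -0.69 -0.05 0 -0.2")

```text
time: 19.45
tool_pos: [0.5966, -0.0127, 0.0931]
tcp_rot: [-3.047, 0.758, -0.014]
wrist_force: [10.4, -0.3, -2.5]
width: 0.399
```

```bash
python3 look.py s14
```

```text
19.45 [ 0.5966 -0.0127  0.0931] F tool [ 9.2 -4.6  2.6]
tcp ang 71.2 0.1414
mark 6 -93.2 0.0408
```

View pics/s14.png

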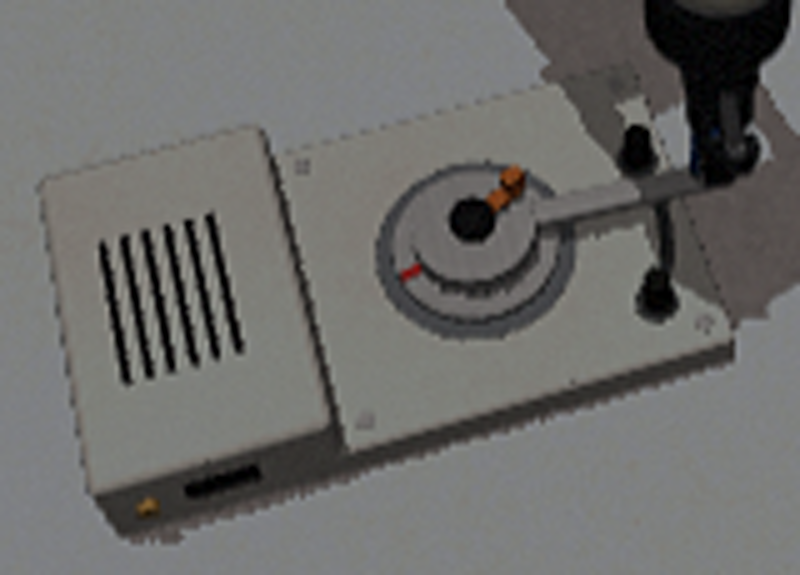

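Emit:
move_arm(series="0 0 0 -0.03 0.005 0 -0.2;0 0 0 -0.06 0.01 0 -0.2;0 0 0 -0.08 0.015 0 -0.2;0 0 0 -0.1 0.02 0 -0.2;0 0 0 -0.11 0.022 0 -0.2;0 0 0 -0.12 0.025 0 -0.2;0 0 0 -0.13 0.028 0 -0.2;0 0 0 -0.13 0.028 0 -0.2")

```text
time: 20.3
tool_pos: [0.5835, -0.0091, 0.0932]
tcp_rot: [-3.047, 0.759, -0.012]
wrist_force: [7.4, 0.5, 0.2]
width: 0.4
```

```bash
python3 look.py s15
```

```text
20.3 [ 0.5835 -0.0091  0.0932] F tool [ 6.3 -3.9 -0.1]
tcp ang 76.7 0.1412
mark 7 -87.8 0.0399
```

Emit:
move_arm(series="0 0 0 -0.01 0.002 0 -0.2;0 0 0 -0.02 0.005 0 -0.2;0 0 0 -0.03 0.01 0 -0.2;0 0 0 -0.04 0.012 0 -0.2;0 0 0 -0.05 0.015 0 -0.2;0 0 0 -0.06 0.02 0 -0.2;0 0 0 -0.06 0.02 0 -0.2;0 0 0 -0.06 0.02 0 -0.2")

```text
time: 21.15
tool_pos: [0.5773, -0.0081, 0.0932]
tcp_rot: [-3.047, 0.759, -0.012]
wrist_force: [6.8, -0.2, 0.4]
width: 0.4
```

```bash
python3 look.py s16
```

```text
21.15 [ 0.5773 -0.0081  0.0932] F tool [ 6.1 -3.  -0.4]
tcp ang 79.3 0.1409
mark 7 -85.5 0.041
```

Emit:
move_arm(series="0 0 0 -0.005 0.002 0 -0.2;0 0 0 -0.01 0.004 0 -0.2;0 0 0 -0.015 0.006 0 -0.2;0 0 0 -0.02 0.008 0 -0.2;0 0 0 -0.02 0.008 0 -0.2;0 0 0 -0.02 0.008 0 -0.2;0 0 0 -0.02 0.008 0 -0.2;0 0 0 -0.02 0.008 0 -0.2")

```text
time: 22.0
tool_pos: [0.5752, -0.0078, 0.0932]
tcp_rot: [-3.047, 0.759, -0.012]
wrist_force: [7.1, 0.3, 0.2]
width: 0.404
```

Emit:
move_arm(series="0 0 0 -0.005 0.002 0 -0.2;0 0 0 -0.01 0.004 0 -0.2;0 0 0 -0.015 0.006 0 -0.2;0 0 0 -0.015 0.006 0 -0.2;0 0 0 -0.015 0.006 0 -0.2;0 0 0 -0.015 0.006 0 -0.2;0 0 0 -0.015 0.006 0 -0.2;0 0 0 -0.015 0.006 0 -0.2")

```text
time: 22.8
tool_pos: [0.5743, -0.0076, 0.0933]
tcp_rot: [-3.046, 0.759, -0.014]
wrist_force: [9.7, 0.3, -2.0]
width: 0.403
```

```bash
python3 look.py s17
```

```text
22.8 [ 0.5743 -0.0076  0.0933] F tool [ 8.4 -4.8  2.1]
tcp ang 80.5 0.1408
mark 5 -83.4 0.0411
```

View pics/s17.png

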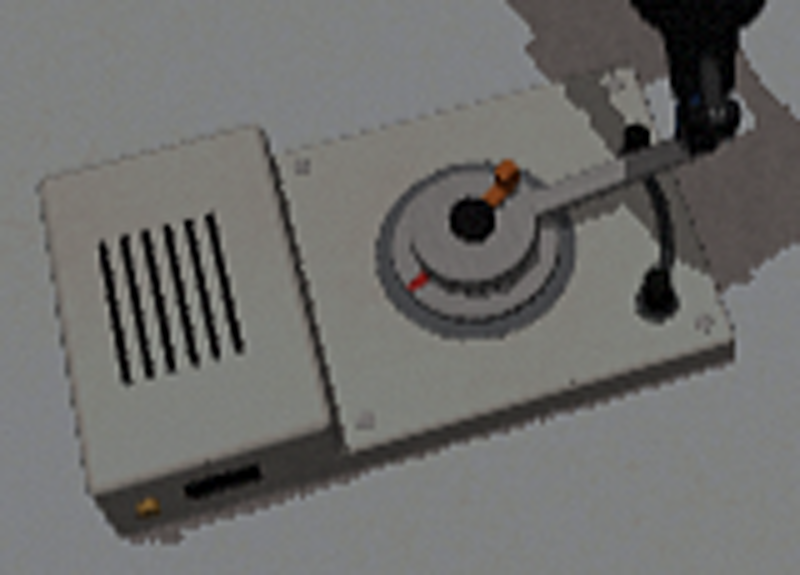

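```bash
python3 - <<'E'
from h import *
from workcell import bot
s=bot.read_state()
for a in (76,70,63,56,50,46,43.6): print(a,plan(s,gp(a,.092),np.radians(-28)))
E
```

```text
76 (array([ 0.109, -0.018,  0.014]), array([-0.002, -0.004,  0.   ]))
70 (array([ 0.252, -0.046,  0.015]), array([-0.002, -0.004,  0.   ]))
63 (array([ 0.422, -0.059,  0.016]), array([-0.002, -0.004,  0.   ]))
56 (array([ 0.592, -0.051,  0.018]), array([-0.002, -0.004,  0.   ]))
50 (array([ 0.737, -0.029,  0.019]), array([-0.002, -0.004,  0.   ]))
46 (array([ 0.831, -0.005,  0.019]), array([-0.002, -0.004,  0.   ]))
43.6 (array([0.887, 0.012, 0.02 ]), array([-0.002, -0.004,  0.   ]))
```

Emit:
move_arm(series="0 0 0 0.12 -0.02 0 -0.2;0 0 0 0.25 -0.045 0 -0.2;0 0 0 0.37 -0.057 0 -0.2;0 0 0 0.49 -0.058 0 -0.2;0 0 0 0.61 -0.05 0 -0.2;0 0 0 0.73 -0.03 0 -0.2;0 0 0 0.82 -0.008 0 -0.2;0 0 0 0.86 0.003 0 -0.2")

```text
time: 23.65
tool_pos: [0.6472, -0.0498, 0.0911]
tcp_rot: [3.048, -0.761, 0.0]
wrist_force: [-1.0, 2.8, -0.4]
width: 0.4
```

```bash
python3 look.py s18
```

```text
23.65 [ 0.6472 -0.0498  0.0911] F tool [-2.1 -2.   0.4]
tcp ang 45.1 0.1364
mark 6 -83.9 0.0401
```

Emit:
move_arm(series="0 0 0 0.01 -0.005 0 -0.2;0 0 0 0.02 -0.01 0 -0.2;0 0 0 0.03 -0.01 0 -0.2;0 0 0 0.04 -0.01 0 -0.2;0 0 0 0.05 -0.01 0 -0.2;0 0 0 0.05 -0.01 0 -0.2;0 0 0 0.05 -0.01 0 -0.2;0 0 0 0.05 -0.01 0 -0.2")

```text
time: 24.5
tool_pos: [0.6511, -0.0503, 0.0911]
tcp_rot: [3.048, -0.76, -0.0]
wrist_force: [-2.9, -0.8, -1.4]
width: 0.4
```

```bash
python3 look.py s19; python3 - <<'E'
from h import *
from workcell import bot
s=bot.read_state()
for a in (50,56,63,70,74,78,80.5): print(a,plan(s,gp(a,.092,.1405),np.radians(-28)))
E
```

```text
24.5 [ 0.6511 -0.0503  0.0911] F tool [-2.2  2.1  1.4]
tcp ang 43.9 0.1389
mark 6 -83.9 0.0401
50 (array([-0.141, -0.055, -0.009]), array([0., 0., 0.]))
56 (array([-0.286, -0.078, -0.009]), array([0., 0., 0.]))
63 (array([-0.457, -0.085, -0.009]), array([0., 0., 0.]))
70 (array([-0.628, -0.072, -0.009]), array([0., 0., 0.]))
74 (array([-0.725, -0.055, -0.009]), array([0., 0., 0.]))
78 (array([-0.82 , -0.031, -0.009]), array([0., 0., 0.]))
80.5 (array([-0.878, -0.013, -0.009]), array([0., 0., 0.]))
```

Emit:
move_arm(series="0 0 0 -0.07 -0.025 0 -0.2;0 0 0 -0.14 -0.05 0 -0.2;0 0 0 -0.22 -0.065 0 -0.2;0 0 0 -0.31 -0.078 0 -0.2;0 0 0 -0.4 -0.08 0 -0.2;0 0 0 -0.49 -0.082 0 -0.2;0 0 0 -0.58 -0.078 0 -0.2;0 0 0 -0.67 -0.065 0 -0.2")

```text
time: 25.35
tool_pos: [0.5977, -0.0126, 0.0927]
tcp_rot: [-3.047, 0.759, -0.011]
wrist_force: [10.3, -0.4, -0.4]
width: 0.4
```

```bash
python3 look.py s20
```

```text
25.35 [ 0.5977 -0.0126  0.0927] F tool [ 9.3 -4.5  0.5]
tcp ang 70.8 0.1418
mark 6 -78.8 0.0402
```

Emit:
move_arm(series="0 0 0 -0.03 0.005 0 -0.2;0 0 0 -0.06 0.01 0 -0.2;0 0 0 -0.09 0.018 0 -0.2;0 0 0 -0.12 0.025 0 -0.2;0 0 0 -0.15 0.03 0 -0.2;0 0 0 -0.17 0.04 0 -0.2;0 0 0 -0.19 0.045 0 -0.2;0 0 0 -0.19 0.045 0 -0.2")

```text
time: 26.2
tool_pos: [0.5784, -0.0079, 0.0929]
tcp_rot: [-3.047, 0.759, -0.01]
wrist_force: [7.7, 0.8, 0.7]
width: 0.402
```

```bash
python3 look.py s21
```

```text
26.2 [ 0.5784 -0.0079  0.0929] F tool [ 6.4 -4.4 -0.6]
tcp ang 78.8 0.1413
mark 7 -70.1 0.0402
```

Emit:
move_arm(series="0 0 0 0.12 -0.03 0 -0.2;0 0 0 0.24 -0.05 0 -0.2;0 0 0 0.36 -0.06 0 -0.2;0 0 0 0.48 -0.065 0 -0.2;0 0 0 0.6 -0.055 0 -0.2;0 0 0 0.72 -0.035 0 -0.2;0 0 0 0.8 -0.015 0 -0.2;0 0 0 0.84 -0.007 0 -0.2")

```text
time: 27.05
tool_pos: [0.6514, -0.0479, 0.0911]
tcp_rot: [3.048, -0.761, -0.0]
wrist_force: [-1.5, 1.5, -0.8]
width: 0.403
```

```bash
python3 look.py s22; python3 - <<'E'
from h import *
from workcell import bot
s=bot.read_state()
for a in (43.6,50,56,63,70,74,78,80.5): print(a,plan(s,gp(a,.092,.1405),np.radians(-28)))
E
```

```text
27.05 [ 0.6514 -0.0479  0.0911] F tool [-2.  -0.6  0.8]
tcp ang 44.5 0.1407
mark 8 -70.0 0.0394
43.6 (array([ 0.016,  0.008, -0.008]), array([ 0., -0., -0.]))
50 (array([-0.135, -0.033, -0.008]), array([ 0., -0., -0.]))
56 (array([-0.28 , -0.056, -0.008]), array([ 0., -0., -0.]))
63 (array([-0.452, -0.063, -0.009]), array([ 0., -0., -0.]))
70 (array([-0.623, -0.05 , -0.009]), array([ 0., -0., -0.]))
74 (array([-0.719, -0.033, -0.009]), array([ 0., -0., -0.]))
78 (array([-0.814, -0.009, -0.009]), array([ 0., -0., -0.]))
80.5 (array([-0.873,  0.009, -0.009]), array([ 0., -0., -0.]))
```

Emit:
move_arm(series="0 0 0 -0.07 -0.018 0 -0.2;0 0 0 -0.14 -0.035 0 -0.2;0 0 0 -0.22 -0.048 0 -0.2;0 0 0 -0.31 -0.058 0 -0.2;0 0 0 -0.4 -0.062 0 -0.2;0 0 0 -0.49 -0.06 0 -0.2;0 0 0 -0.58 -0.055 0 -0.2;0 0 0 -0.67 -0.045 0 -0.2")

```text
time: 27.9
tool_pos: [0.5962, -0.0109, 0.0928]
tcp_rot: [-3.047, 0.758, -0.012]
wrist_force: [9.3, -0.1, -1.7]
width: 0.401
```

Emit:
move_arm(series="0 0 0 -0.03 0.005 0 -0.2;0 0 0 -0.06 0.01 0 -0.2;0 0 0 -0.09 0.018 0 -0.2;0 0 0 -0.12 0.025 0 -0.2;0 0 0 -0.15 0.03 0 -0.2;0 0 0 -0.17 0.04 0 -0.2;0 0 0 -0.19 0.045 0 -0.2;0 0 0 -0.19 0.045 0 -0.2")

```text
time: 28.7
tool_pos: [0.577, -0.0061, 0.093]
tcp_rot: [-3.047, 0.758, -0.01]
wrist_force: [7.4, 1.2, 0.7]
width: 0.399
```

```bash
python3 look.py s23
```

```text
28.7 [ 0.577  -0.0061  0.093 ] F tool [ 6.  -4.6 -0.6]
tcp ang 79.5 0.1427
mark 7 -54.0 0.0417
```

View pics/s23.png

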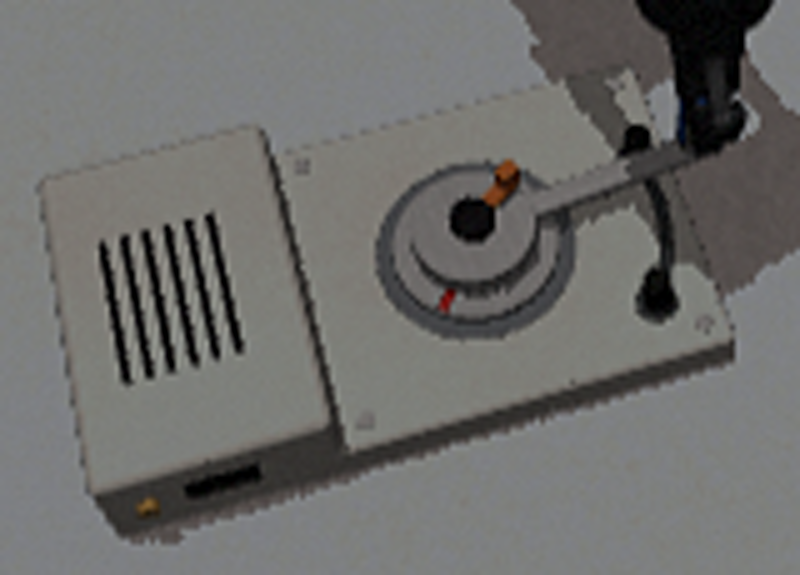

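Emit:
move_arm(series="0 0 0 0.03 0 0 -0.2;0 0 0 0.055 0 0 -0.2;0 0 0 0.055 0 0 -0.1;0 0 0 0.055 0 0 -0.1;0 0 0 0.055 0 -0.2 -0.1;0 0 0 0.055 0 -0.5 -0.1;0 0 0 0.055 0 -0.8 -0.1;0 0 0 0.055 0 -1 -0.1")

```text
time: 29.55
tool_pos: [0.5792, -0.0092, 0.1926]
tcp_rot: [3.048, -0.76, -0.001]
wrist_force: [0.2, -0.2, 0.0]
width: 0.451
```

```bash
python3 look.py s24; python3 - <<'E'
from h import *
from workcell import bot,viewer
d=viewer.read_camera("top");cv2.imwrite("pics/t24.png",cv2.resize(d["pixels"][100:300,100:420,::-1],None,fx=2.5,fy=2.5))
for k,m in masks(d["pixels"]).items():
    for b in blobs(0,m): print(k,b)
E
```

```text
29.55 [ 0.5792 -0.0092  0.1926] F tool [ 0.3  0.1 -0. ]
tcp ang 78.4 0.1402
mark 7 -54.0 0.0417
orange (array([287.2, 187.9]), np.int32(12), array([284, 187,   7,   3], dtype=int32))
red (array([391.2, 218.2]), np.int32(155), array([380, 209,  23,  20], dtype=int32))
```

View pics/s24.png

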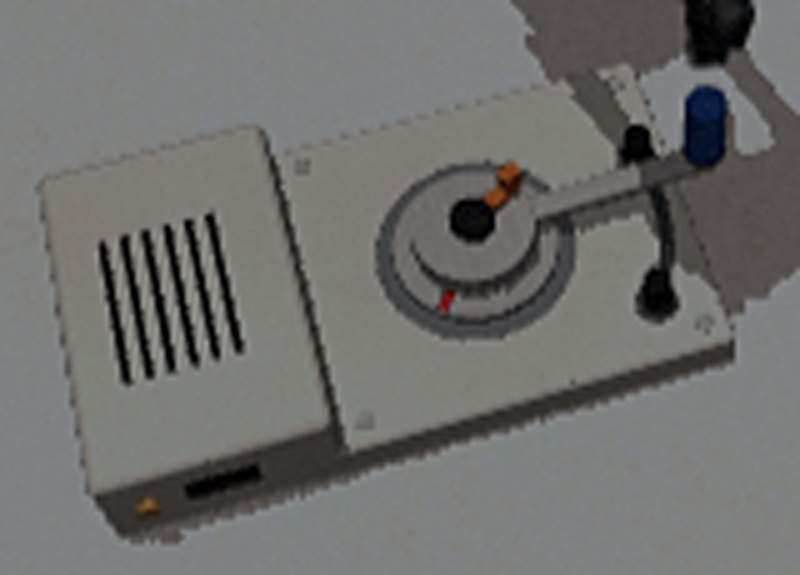

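View pics/t24.png

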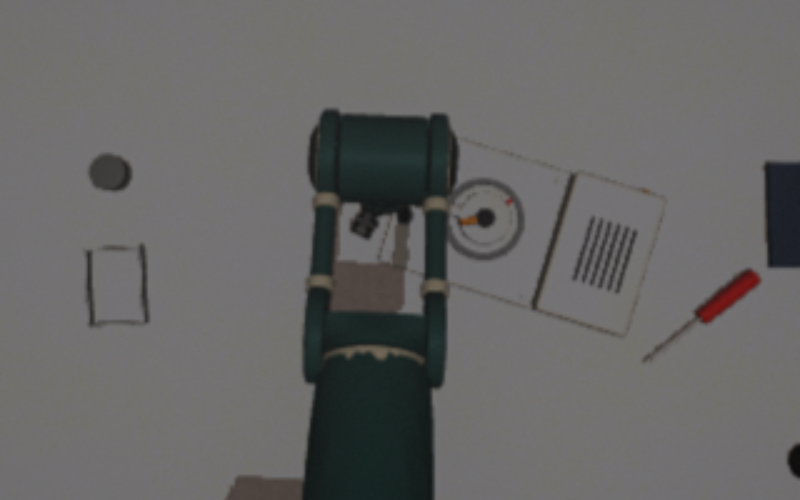

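Emit:
move_arm(series="0 0 0 0 0 -0.1 -0.1;0 0 0 0 0 -0.2 -0.1;0 0 0 0 0 -0.2 -0.1;0 0 0 0 0 -0.2 -0.1;0 0 0 0 0 -0.2 -0.1;0 0 0 0 0 -0.2 -0.1;0 0 0 0 0 -0.2 -0.1;0 0 0 0 0 -0.2 -0.1")

```text
time: 30.45
tool_pos: [0.5796, -0.0092, 0.211]
tcp_rot: [3.048, -0.76, -0.001]
wrist_force: [0.0, 0.3, -0.7]
width: 0.455
```

```bash
python3 look.py s25; python3 -c "
from workcell import bot
print(bot.finish_job())"
```

```text
30.45 [ 0.5796 -0.0092  0.211 ] F tool [-0.1 -0.3  0.7]
tcp ang 78.2 0.1402
mark 7 -54.0 0.0417
the job is handed in; nothing more can be done
None
```

The bolt is loosened by about 53° (45° needed) and the job is handed in at about 30.5 s; `finish_job` gave no verdict.

I pushed the orange lever over to its loosening stop, where it resisted at about 7 N. I then worked the handle with three loosening strokes, which took the bolt to about 23°, 37° and 53°, and let go of the grip and raised the tool clear.

**Bolt:** The red stripe moved from -106.7° to -54.0° in the scene camera. A rough reading from the top camera gave -54.7°. The stripe never went backwards beyond half a degree of measurement noise.

**Lever:** The pictures after release show it still on the loosening side.

**Posts:** The wrist read about 10 N at most in the readings taken while working the handle. The first stroke ended with the force just beginning to rise near the counter-clockwise post. I did not feel out the clockwise post, because its position in the images was enough.

**Loose things:** The screwdriver has not shifted in the top picture. The pot and tray look to be where they were, though I only compared those by eye. The wrist force is near zero.

Two things differed from plan:
- Pushing the lever also dragged the ratchet about 7° counter-clockwise, without turning the bolt.
- The second stroke caught only one tooth instead of two, so a third was needed.

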